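# Make up two drum-sampling kits

### The arm

A 6-joint arm with a two-finger parallel gripper is mounted at the origin on the work surface. World frame = base frame: x ahead of the robot, y to its left, z up, the work surface at z = 0. Lengths are in m, angles in rad, forces in N, time in s.
With the tool pointing down it reaches from about 0.35 to 0.975 m from the base axis. Payload 4.9 kg.
Tool frame: the origin (TCP) lies on the centre line of the jaws, within the pads' length; the fingertips stand manip.tcp_to_tips ahead of it and the grasp point (between the pads) is the TCP (manip.tcp_to_tips is the distance from the TCP to the fingertips, in m); y points along the fingers, z is the direction in which the jaws open and shut, and the axes are right-handed (so a half turn about y gives the same grasp; the last joint's range is limited). The gripper opens to 85 mm and grips with 20 to 120 N. Pads are 22 mm wide; open, the fingers measure 114 mm over their backs; the gripper's body (76 mm by 85 mm) begins 54 mm behind the grasp point. The pads swing forward as they close: fully open they stand 13 mm farther back than shut.
Start: joints at [1.03, 0.053, 1.613, -0, 1.476, -0.119], TCP at [0.256, 0.57, 0.25] pointing down, gripper open.
Joint ranges: [-3.01, 3.01], [-1.01, 2.22], [0.06, 2.58], [-1.02, 4.17], [0.09, 2.62], [-3.14, 3.14]. Speed limits (rad/s): [2.57, 2.57, 3.14, 3.14, 3.14, 3.14].

### API

Orientations are given as a unit quaternion [w, x, y, z].
In Python, from plant import manip gives the robot as it stands.
- The arm moves only by the tool apply_moves, never from a script. Its argument "moves" is a list of rows, each a list of 7 numbers: the gripper's target within -1 to 1 (shut at 1, half-way at 0, fully open at -1), then the shift along the tool's x, y, z in mm, then the turn, a rotation vector about the tool's x, y, z in degrees. A call has 1 to 20 rows; each row shifts and turns the commanded pose from where the row before left it, along the tool's axes as they then stand; what a row does not reach is not made up. A row lasts 1/10 s, in which the tool goes at most 50 mm and 8.59 degrees, less where a joint would pass 70% of its speed; a pose out of reach is approached as far as the arm can. A call with a gripper value outside its range is refused whole. The fingers move at their own pace and stop on an object; the grip force is fixed at half the most. Time passes only in rows, so rows that do not move let the fingers close. It gives the time, the measured TCP pose, the force and the opening at its end, in the units of the state.
- manip.state(): the state, without advancing time (a new reading comes with each control period).
- manip.grab_frame(name): name is "scene" or "top"; returns the picture (384x512x3 uint8, blue, green, red); there is no depth.
- manip.calibration(name): a dict with "mtx" (3x3 intrinsics, pixels), "distortion" ([k1, k2, p1, p2, k3] as OpenCV has them; the pictures are not rectified), "T" (4x4, takes a point from camera to world coordinates). Camera axes: x right, y down, z forward; pixel columns grow to the right and rows downward; lengths in m; the calibration is good to about 2 mm. A picture is of the moment at which its call begins. calibration takes no time and is no camera call.
- manip.job_done(): hands the job in, once; it reports no verdict.
The state is a dict: "time": time; "joint_pos": joint angles; "joint_vel": joint speeds; "joint_efforts": joint torques, N m; "tool_pos": TCP position; "tool_rot": TCP orientation; "contact_force": force on the tool from outside, world axes, zero at the start; "ft_torque": the same for the moment, N m; "gripper_width": opening from 0.0 (shut) to 1.0 (fully open).
Only numpy, scipy, OpenCV 4.12 (cv2) and the standard library are available. Lean on these libraries where they do the work, as an engineer would, in place of code of your own. Each camera call takes 0.05 s, during which the arm holds its last target. There are 200 camera calls.

### The job

Make up the two drum-sampling kits from the stock standing on the bench. The liquids kit goes in the tray with three equal compartments: the largest amber bottle, the smallest amber bottle and the steel beaker, each standing upright in a compartment of its own (any one). The powders kit goes in the tray with one long and one short compartment: the scoop lying flat in the long one, open side up, and the white jar upright in the short one; keep the glass bottles upright and set them down gently without dropping them, and leave the middle-sized amber bottle, the rubber stopper and the roll of tape where they are.

Things in the scene. Friction and masses are not known exactly. Their poses are not given: they have to be found in the camera images.
- amber_large: Amber glass round bottle with a black screw cap and a blank white label, standing upright. Origin: centre of its underside, z up along the bottle. The largest of the three: diameter 62 mm, 128 mm tall over the cap; straight side from 3 to 86 mm up, then a rounded shoulder; cap 30 mm wide, the top 18 mm. About 0.3 kg.
- amber_medium: Amber glass round bottle with a black screw cap and a blank white label, standing upright. Origin: centre of its underside, z up along the bottle. The middle-sized of the three, not wanted in either kit: diameter 47 mm, 100 mm tall; cap 26 mm wide. Loose, about 0.18 kg.
- amber_small: Amber glass round bottle with a black screw cap and a blank white label, standing upright. Origin: centre of its underside, z up along the bottle. The smallest of the three: diameter 33 mm, 78 mm tall over the cap; straight side from 3 to 48 mm up, then a shoulder; cap 22 mm wide, the top 15 mm. About 0.06 kg.
- beaker: Stainless steel beaker, empty and open on top, standing upright: straight side 54 mm in diameter, 75 mm tall, with a narrow rolled rim flush with the side. Origin: centre of its underside, z up. About 0.12 kg.
- jar: White plastic wide-mouth jar, closed, standing upright: diameter 58 mm, straight side from 3 to 66 mm up, white screw cap 55 mm wide from 74 to 93 mm up. Origin: centre of its underside, z up. About 0.08 kg.
- scoop: Steel scoop lying flat, open on top, 160 mm long, 50 wide, about 0.16 kg. Origin: on its underside, halfway along; x from handle to mouth, z up. Flat-bottomed trough from x = -5 to +80 mm; back wall at x = -5, 36 mm high; sides up to 35 mm high, lower at the mouth. Round level handle 16 mm thick, axis 26 mm up, from x = -5 to -78 mm, with a 19 mm end knob from -72. Balance point near x = +20 mm.
- tray_three: Stainless tray, open on top, fixed flat on the bench, 282 mm long (its x) by 105 mm wide (its y) by 35 mm high; sheet 2.5 mm thick, its floor 2.5 mm above the bench. Origin: centre of its underside, z up. Two cross walls 32 mm high make three equal compartments, each 91 mm (x) by 100 mm (y) inside, centred at x = -93, 0 and +93 mm.
- tray_two: Stainless tray, open on top, fixed flat on the bench, 282 mm long (its x) by 105 mm wide (its y) by 35 mm high; sheet 2.5 mm thick, its floor 2.5 mm above the bench. Origin: centre of its underside, z up. One cross wall 32 mm high makes two compartments, both 100 mm wide (y) inside: a long one, 188 mm, centred at x = -44.5 mm, and a short one, 86 mm, centred at x = +95 mm.
- stopper: Black rubber stopper standing among the stock, 37 mm across the top, 26 mm tall. Origin: centre of its underside. Loose; stays where it is.
- tape: Roll of plain paper tape lying flat among the stock, 42 mm across, 19 mm tall. Origin: centre of its underside. Loose; stays where it is.
Mind the look-alikes: they are no part of the job. Leave any red look-alike of the scoop alone.

How it is judged:
At the end, for the whole second after the job is handed in: Large and small amber bottles and beaker upright (7 deg) on the floor of the three-part tray, one per compartment; jar upright in the short and scoop flat in the long compartment of the other tray; all released, at rest; middle bottle, stopper and tape within 30 mm of their starts (x of amber_large in the frame of tray_three between -0.139 and 0.139 m and y of amber_large in the frame of tray_three between -0.05 and 0.05 m and z of amber_large in the frame of tray_three between -0.003 and 0.009 m and angle between each of amber_large, amber_small, beaker, jar, scoop's own z axis and vertical below 0.12 rad and linear speed of each of amber_large, amber_small, beaker, jar, scoop below 0.02 m/s and angular speed of each of amber_large, amber_small, beaker, jar, scoop below 0.3 rad/s and contact force between each of amber_large, amber_small, beaker, jar, scoop and the fingers below 0.05 N and x of amber_small in the frame of tray_three between -0.139 and 0.139 m and y of amber_small in the frame of tray_three between -0.05 and 0.05 m and z of amber_small in the frame of tray_three between -0.003 and 0.009 m and x of beaker in the frame of tray_three between -0.139 and 0.139 m and y of beaker in the frame of tray_three between -0.05 and 0.05 m and z of beaker in the frame of tray_three between -0.003 and 0.009 m and (x of amber_large in the frame of tray_three between -0.1352 and -0.0512 m or x of amber_small in the frame of tray_three between -0.1352 and -0.0512 m or x of beaker in the frame of tray_three between -0.1352 and -0.0512 m) and (x of amber_large in the frame of tray_three between -0.042 and 0.042 m or x of amber_small in the frame of tray_three between -0.042 and 0.042 m or x of beaker in the frame of tray_three between -0.042 and 0.042 m) and (x of amber_large in the frame of tray_three between 0.0512 and 0.1352 m or x of amber_small in the frame of tray_three between 0.0512 and 0.1352 m or x of beaker in the frame of tray_three between 0.0512 and 0.1352 m) and x of jar in the frame of tray_two between 0.055 and 0.137 m and y of jar in the frame of tray_two between -0.05 and 0.05 m and z of jar in the frame of tray_two between -0.003 and 0.009 m and x of scoop in the frame of tray_two between -0.075 and -0.014 m and y of scoop in the frame of tray_two between -0.05 and 0.05 m and z of scoop in the frame of tray_two between -0.003 and 0.009 m and distance of each of amber_medium, stopper, tape from where it was at the start of the episode below 0.03 m); the robot touches nothing.
It fails at once if the middle-sized amber bottle, the stopper or the tape pushed more than 30 mm from where it stood (distance of any of amber_medium, stopper, tape from where it was at the start of the episode above 0.03 m).
It fails at once if a glass bottle knocked over or tipped past 45 degrees (angle between any of amber_large, amber_small, amber_medium's own z axis and vertical above 0.79 rad).
It fails at once if a glass bottle dropped (falling free of the gripper faster than 0.7 m/s, about 25 mm of fall) ((linear speed of amber_large above 0.7 m/s and contact force between amber_large and the fingers below 0.01 N) or (linear speed of amber_small above 0.7 m/s and contact force between amber_small and the fingers below 0.01 N)).
It also fails if it takes over 134 s, if anything falls off the work surface, if the arm or the gripper's body presses on something with over 40 N, if the wrist force passes 120 N, or if a joint passes its speed limit or range.

## Working session

There is one attempt and no reset: what is moved stays moved. The work goes in short steps, Python scripts to look and compute and a tool call to move; the robot and the scene stay as the last step left them, time stands still between calls to the robot, and variables do not carry over. Pictures are saved under pics/ and viewed, about 12 in all and at most 16, crops included, and the job is handed in when it is done.

Besides the shell and the picture viewer there is one more tool, called after "Request:" by a JSON object that holds its "op" and its "data", one argument or row to a line. apply_moves: Moves the arm, as the interface text tells. Its arguments: {"type":"object","properties":{"moves":{"type":"array","items":{"type":"array","items":{"type":"number"}}}},"required":["moves"]}

```bash
mkdir -p pics; ls
python3 - <<'E'
from plant import manip
import cv2,numpy as np
for n in("scene","top"):
    f=manip.grab_frame(n); cv2.imwrite(f"pics/{n}0.png",f)
    c=manip.calibration(n); print(n,c["mtx"],c["distortion"],np.round(c["T"],4))
print(manip.state(), manip.tcp_to_tips)
E
```

```text
pics
scene [[368.74543182   0.         256.0662199 ]
 [  0.         368.74543182 191.0198556 ]
 [  0.           0.           1.        ]] [-0.09834515  0.          0.          0.          0.        ] [[ 0.6649  0.5496 -0.5058  0.8255]
 [ 0.7469 -0.4943  0.4448 -0.3827]
 [-0.0055 -0.6736 -0.7391  0.6469]
 [ 0.      0.      0.      1.    ]]
top [[421.03784007   0.         251.42267187]
 [  0.         421.03784007 199.20001421]
 [  0.           0.           1.        ]] [-0.05590611  0.          0.          0.          0.        ] [[-0.0192 -0.9928  0.1185  0.2421]
 [-0.9998  0.0179 -0.0118  0.0077]
 [ 0.0096 -0.1187 -0.9929  1.2812]
 [ 0.      0.      0.      1.    ]]
{'time': 0.1, 'joint_pos': array([ 1.03004425e+00,  5.33014863e-02,  1.61413406e+00,  4.34909342e-05,
        1.47599773e+00, -1.18982630e-01]), 'joint_vel': array([ 0.00247734, -0.00074438, -0.00474728,  0.00107818,  0.00291618,
        0.00020569]), 'joint_efforts': array([ 2.13099629e-04, -3.94904816e+01, -3.71364105e+01, -1.37427769e-04,
        3.94122675e-03,  9.05839585e-06]), 'tool_pos': array([0.25557096, 0.56979158, 0.24919285]), 'tool_rot': array([-0.6908303 ,  0.69205172, -0.14824185,  0.1477913 ]), 'contact_force': array([-0.43300767,  0.26061598, -0.91079986]), 'ft_torque': array([ 0.00915842, -0.02965243,  0.02583165]), 'gripper_width': 1.0012867859901655} 0.019
```

View pics/scene0.png

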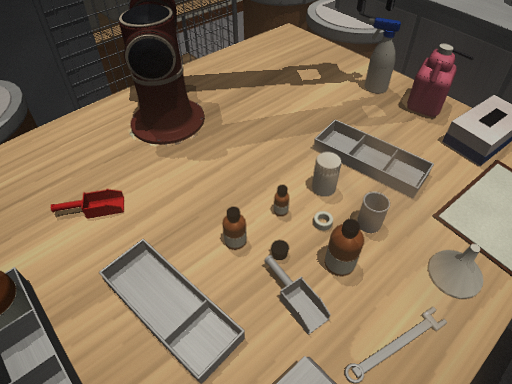

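View pics/top0.png

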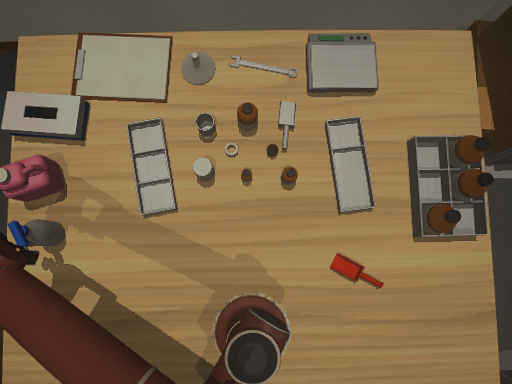

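The scene shows the three-part tray at about (372,157) and the two-part tray at about (172,307), with its short end toward (205,340). The candidates in the scene image:
- **Bottles:** large (343,247), medium (234,228), small (282,201).
- **Beaker or jar:** beaker (373,212), jar (326,173).
- **Scoop:** steel (297,293), red look-alike (90,205).
- **Other bottles:** more amber bottles stand in the rack at the top view's right edge, around (470,150–215). They aren't part of the job.

I'll check the choice with a close crop.

```bash
cat > h.py <<'E'
import cv2,numpy as np
from plant import manip
def cam(n):
    c=manip.calibration(n); return c["mtx"],np.array(c["distortion"],float),np.array(c["T"])
def p2w(n,uv,z):
    K,d,T=cam(n); q=cv2.undistortPoints(np.array(uv,float).reshape(-1,1,2),K,d).reshape(-1,2)
    r=np.c_[q,np.ones(len(q))]@T[:3,:3].T; o=T[:3,3]
    return o+r*((np.reshape(z,-1)-o[2])/r[:,2])[:,None]
def w2p(n,X):
    K,d,T=cam(n); Ti=np.linalg.inv(T)
    return cv2.projectPoints(np.array(X,float).reshape(-1,3),cv2.Rodrigues(Ti[:3,:3])[0],Ti[:3,3],K,d)[0].reshape(-1,2)
def snap(n,name,box,s):
    f=manip.grab_frame(n); x0,y0,x1,y1=box
    cv2.imwrite(f"pics/{name}.png",cv2.resize(f[y0:y1,x0:x1],None,fx=s,fy=s,interpolation=cv2.INTER_CUBIC)); return f
E
python3 - <<'E'
import cv2
f=cv2.imread('pics/top0.png')[90:225,120:386]
cv2.imwrite('pics/c1.png',cv2.resize(f,None,fx=3,fy=3,interpolation=2))
f=cv2.imread('pics/scene0.png')[115:385,95:435]
cv2.imwrite('pics/c2.png',cv2.resize(f,None,fx=2.2,fy=2.2,interpolation=2))
E
```

```text
(no output)
```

View pics/c1.png

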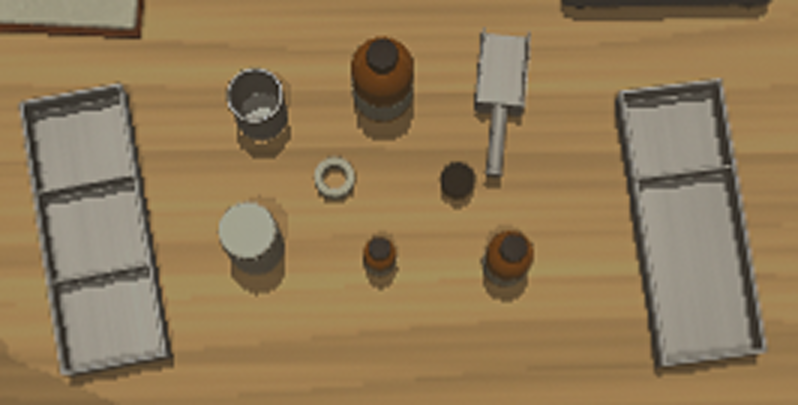

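View pics/c2.png

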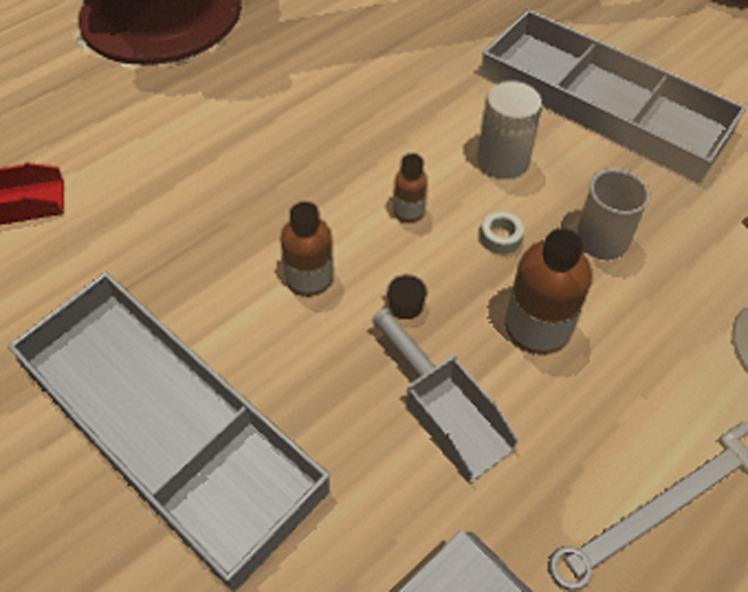

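```bash
cat > m.py <<'E'
from h import *
A=lambda u,v:((u+.5)/3-.5+120,(v+.5)/3-.5+90)
B=lambda u,v:((u+.5)/2.2-.5+95,(v+.5)/2.2-.5+115)
d={'large':((381,55),(563,245),.128),'small':((379,247),(412,162),.078),'medium':((513,246),(305,211),.1),'beaker':((256,97),(617,191),.075),'jar':((248,231),(514,100),.093),'tape':((334,178),(502,228),.019),'stopper':((457,181),(407,291),.026),'knob':((493,177),(381,318),.026)}
for k,(a,b,z) in d.items():
    print(k,np.round(p2w('top',A(*a),z)[0,:2],4),np.round(p2w('scene',B(*b),z)[0,:2],4))
for nm,cs in {'three':[(22,103),(124,86),(170,357),(67,375)],'two':[(619,92),(721,82),(764,352),(660,370)]}.items():
    P=p2w('top',[A(*c) for c in cs],.035)[:,:2]; c=P.mean(0); l=(P[0]+P[1]-P[2]-P[3])/2
    print(nm,np.round(P,4).tolist(),c.round(4),np.linalg.norm(l),np.linalg.norm(P[0]-P[1]),np.degrees(np.arctan2(l[1],l[0])))
for nm,cs in {'three':[(529,13),(742,113),(705,172),(483,59)],'two':[(105,276),(327,480),(229,582),(13,347)]}.items():
    P=p2w('scene',[B(*c) for c in cs],.035)[:,:2]; print(nm,P.round(4).tolist(),P.mean(0).round(4))
P=p2w('top',[A(476,104),A(522,108),A(482,33),A(528,37)],[.036,.036,.02,.02]);print(P.round(4))
P=p2w('scene',[B(411,388),B(456,360),B(473,478),B(516,443)],[.036,.036,.01,.015]);print(P.round(4))
E
python3 m.py
```

```text
large [0.6408 0.0025] [ 0.6442 -0.0021]
small [0.4655 0.0076] [0.467  0.0053]
medium [ 0.4602 -0.1198] [ 0.4601 -0.1197]
beaker [0.6182 0.1261] [0.6203 0.1246]
jar [0.4805 0.1326] [0.4844 0.1306]
tape [0.5488 0.0523] [0.5523 0.0495]
stopper [ 0.5419 -0.0729] [ 0.5458 -0.0747]
knob [ 0.5455 -0.1096] [ 0.5509 -0.1118]
three [[0.6293, 0.3689], [0.645, 0.2647], [0.3665, 0.2166], [0.3504, 0.3189]] [0.4978 0.2923] 0.2829146372534286 0.10538531296819253 9.975467007216139
two [[0.6303, -0.2405], [0.6397, -0.3463], [0.3607, -0.3751], [0.3447, -0.2695]] [ 0.4938 -0.3078] 0.28377065428780496 0.1062250125962835 5.850902137710767
three [[0.3568, 0.3203], [0.6329, 0.3604], [0.6527, 0.2504], [0.3783, 0.211]] [0.5052 0.2855]
two [[0.3535, -0.2752], [0.6335, -0.2449], [0.6446, -0.3461], [0.3654, -0.3753]] [ 0.4992 -0.3104]
[[ 0.6193 -0.0937  0.036 ]
 [ 0.6144 -0.1404  0.036 ]
 [ 0.7003 -0.1033  0.02  ]
 [ 0.6953 -0.1511  0.02  ]]
[[ 0.621  -0.1435  0.036 ]
 [ 0.6279 -0.0973  0.036 ]
 [ 0.7024 -0.1518  0.01  ]
 [ 0.707  -0.1064  0.015 ]]
```

```bash
cat >> h.py <<'E'
from scipy.spatial.transform import Rotation as Rn
def go(x,y,z,jaw=90.):
    """turn (deg, tool axes) to bring tool vertical w/ jaw line at yaw `jaw`, then shift in turned axes (mm)"""
    s=manip.state(); q=np.array(s['tool_rot']); R=Rn.from_quat(q[[1,2,3,0]]); best=None
    for j in (jaw,jaw+180):
        a=np.radians(j); zt=np.array([np.cos(a),np.sin(a),0]); yt=np.array([0,0,-1.]); G=Rn.from_matrix(np.c_[np.cross(yt,zt),yt,zt])
        rv=(R.inv()*G).as_rotvec(degrees=True)
        if best is None or np.linalg.norm(rv)<np.linalg.norm(best[0]): best=(rv,G)
    rv,G=best
    d=G.inv().apply(np.array([x,y,z])-s['tool_pos'])*1000
    print('turn',rv.round(1),'shift after turn',d.round(1),'x axis',G.as_matrix()[:,0].round(2),'z axis',G.as_matrix()[:,2].round(2),'j6 %.2f t %.1f w %.2f'%(s['joint_pos'][5],s['time'],s['gripper_width']))
E
python3 - <<'E'
from h import *
s=manip.state();print(Rn.from_quat(np.array(s['tool_rot'])[[1,2,3,0]]).as_matrix().round(3))
go(.6192,.1253,.2)
E
```

```text
[[ 0.912 -0.001  0.409]
 [-0.409 -0.002  0.912]
 [-0.    -1.    -0.002]]
turn [  0.1 -24.2  -0. ] shift after turn [ 363.6   49.2 -444.5] x axis [ 1. -0.  0.] z axis [0. 1. 0.] j6 -0.12 t 0.1 w 1.00
```

Request:
{"op": "apply_moves", "data": {
  "moves": [
    [-1,0,0,0,0,-8.1,0],
    [-1,0,0,0,0,-8.1,0],
    [-1,0,0,0,0,-8,0],
    [-1,30,0,-37,0,0,0],
    [-1,30,0,-37,0,0,0],
    [-1,30,0,-37,0,0,0],
    [-1,30,0,-37,0,0,0],
    [-1,30,0,-37,0,0,0],
    [-1,30,0,-37,0,0,0],
    [-1,30,0,-37,0,0,0],
    [-1,30,0,-37,0,0,0],
    [-1,30,0,-37,0,0,0],
    [-1,30,0,-37,0,0,0],
    [-1,30,0,-37,0,0,0],
    [-1,30,0,-37,0,0,0],
    [-1,0,40,0,0,0,0],
    [-1,0,30,0,0,0,0],
    [-1,0,0,0,0,0,0]
  ]
}}

```text
time: 1.9
tool_pos: [0.6126, 0.1255, 0.1736]
tool_rot: [-0.707, 0.707, -0.004, -0.004]
contact_force: [-0.4, -0.1, -0.3]
gripper_width: 0.997
```

Run:
```python
from h import *
go(.6192,.1253,.055)
snap('scene','s1',(200,100,460,300),3)
s=manip.state(); print(s['tool_pos'],w2p('scene',[s['tool_pos'],s['tool_pos']+[0,0,-.019]]))
```

```text
turn [ 0.1 -0.  -0.7] shift after turn [  6.6 118.6  -0.2] x axis [ 1. -0.  0.] z axis [0. 1. 0.] j6 -1.49 t 1.9 w 1.00
[0.61412692 0.12605836 0.17691099] [[385.48149551 163.72459449]
 [383.01569078 170.96686959]]
```

View pics/s1.png

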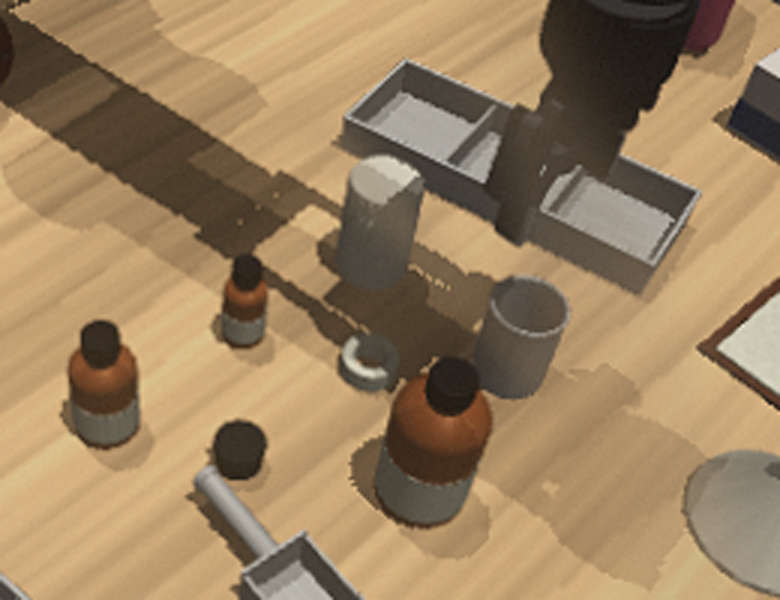

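The view shows the open gripper over the beaker, whose rim is at crop (530,305), with nothing near the fingers. I'll go down and grip.

Request:
{"op": "apply_moves", "data": {
  "moves": [
    [-1,5,30,0,0,0,0],
    [-1,0,30,0,0,0,0],
    [-1,0,30,0,0,0,0],
    [-1,0,15,0,0,0,0],
    [-1,0,14,0,0,0,0],
    [-1,0,0,0,0,0,0],
    [-1,0,0,0,0,0,0],
    [1,0,0,0,0,0,0],
    [1,0,0,0,0,0,0],
    [1,0,0,0,0,0,0],
    [1,0,0,0,0,0,0],
    [1,0,0,0,0,0,0],
    [1,0,0,0,0,0,0],
    [1,0,0,0,0,0,0]
  ]
}}

```text
time: 3.35
tool_pos: [0.6224, 0.1266, 0.0631]
tool_rot: [0.707, -0.707, -0.001, -0.001]
contact_force: [-0.3, -0.6, 5.6]
gripper_width: 0.604
```

Run:
```python
from h import *
print(manip.state()['tool_pos'])
go(.593,.304,.13,99)
```

```text
[0.62238984 0.1265607  0.06308366]
turn [-0.  -9.   0.2] shift after turn [ -1.3 -66.9 179.9] x axis [0.99 0.16 0.  ] z axis [-0.16  0.99  0.  ] j6 -1.49 t 3.4 w 0.60
```

Request:
{"op": "apply_moves", "data": {
  "moves": [
    [1,0,-15,0,0,0,0],
    [1,0,-30,0,0,0,0],
    [1,0,-25,0,0,0,0],
    [1,0,0,0,0,-4.5,0],
    [1,0,0,0,0,-4.5,0],
    [1,0,0,30,0,0,0],
    [1,0,0,40,0,0,0],
    [1,0,0,40,0,0,0],
    [1,0,0,40,0,0,0],
    [1,0,0,30,0,0,0],
    [1,0,0,0,0,0,0],
    [1,0,0,0,0,0,0]
  ]
}}

```text
time: 4.55
tool_pos: [0.5923, 0.3045, 0.1312]
tool_rot: [-0.705, 0.705, 0.056, -0.056]
contact_force: [0.2, -0.4, -1.6]
gripper_width: 0.602
```

Run:
```python
from h import *
s=manip.state()
go(.593,.304,.066,99); print(s['tool_pos'],s['contact_force'])
snap('scene','s2',(290,60,480,210),4)
```

```text
turn [ 0.   0.1 -0. ] shift after turn [ 0.6 65.2 -0.6] x axis [0.99 0.16 0.  ] z axis [-0.16  0.99  0.  ] j6 -1.37 t 4.5 w 0.60
[0.59227652 0.30447818 0.13120267] [ 0.23857673 -0.36617014 -1.6435054 ]
```

View pics/s2.png

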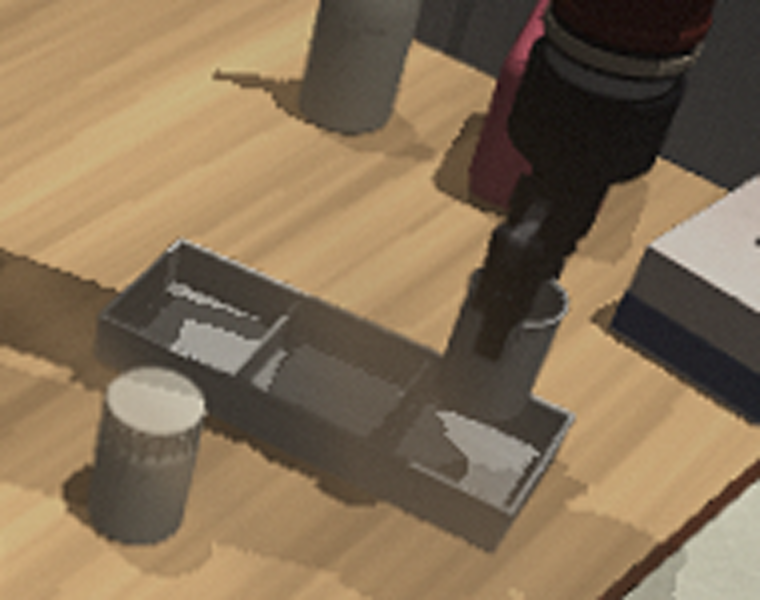

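The beaker is held upright above the far compartment (crop 505,350). I'll lower and release it.

Request:
{"op": "apply_moves", "data": {
  "moves": [
    [1,0,20,0,0,0,0],
    [1,0,20,0,0,0,0],
    [1,0,12,0,0,0,0],
    [1,0,6,0,0,0,0],
    [1,0,3,0,0,0,0],
    [1,0,2,0,0,0,0],
    [1,0,0,0,0,0,0],
    [1,0,0,0,0,0,0]
  ]
}}

```text
time: 5.4
tool_pos: [0.5934, 0.3044, 0.0692]
tool_rot: [0.705, -0.705, -0.056, 0.055]
contact_force: [-0.5, 0.6, -0.7]
gripper_width: 0.607
```

Request:
{"op": "apply_moves", "data": {
  "moves": [
    [1,0,1,0,0,0,0],
    [1,0,1,0,0,0,0],
    [1,0,1,0,0,0,0],
    [1,0,0,0,0,0,0],
    [0,0,0,0,0,0,0],
    [-0.3,0,0,0,0,0,0],
    [-0.6,0,0,0,0,0,0],
    [-1,0,0,0,0,0,0],
    [-1,0,0,0,0,0,0],
    [-1,0,0,0,0,0,0],
    [-1,0,-25,0,0,0,0],
    [-1,0,-45,0,0,0,0],
    [-1,0,-45,0,0,0,0],
    [-1,0,0,0,0,4.5,0],
    [-1,0,0,0,0,4.5,0],
    [-1,0,0,0,0,0,0]
  ]
}}

```text
time: 7.0
tool_pos: [0.593, 0.3042, 0.1809]
tool_rot: [0.707, -0.707, -0.001, -0.0]
contact_force: [-0.4, -0.5, -0.9]
gripper_width: 0.996
```

Run:
```python
from h import *
go(.6425,.0,.2,90)
```

```text
turn [-0.  0.  0.] shift after turn [  49.5  -19.1 -304.2] x axis [ 1. -0.  0.] z axis [0. 1. 0.] j6 -1.21 t 7.0 w 1.00
```

Request:
{"op": "apply_moves", "data": {
  "moves": [
    [-1,7,-20,-34,0,0,0],
    [-1,7,0,-45,0,0,0],
    [-1,7,0,-45,0,0,0],
    [-1,7,0,-45,0,0,0],
    [-1,7,0,-45,0,0,0],
    [-1,7,0,-45,0,0,0],
    [-1,7,0,-45,0,0,0],
    [-1,0,0,0,0,0,0],
    [-1,0,0,0,0,0,0]
  ]
}}

```text
time: 7.9
tool_pos: [0.6418, -0.0007, 0.1996]
tool_rot: [0.707, -0.707, 0.001, 0.0]
contact_force: [-0.7, -0.4, 0.2]
gripper_width: 1.002
```

Run:
```python
from h import *
go(.6425,.0,.078,90)
snap('top','t1',(100,80,400,240),2.6)
```

```text
turn [-0.  -0.  -0.1] shift after turn [  0.7 121.6   0.7] x axis [ 1. -0.  0.] z axis [0. 1. 0.] j6 -1.69 t 7.9 w 1.00
```

View pics/t1.png

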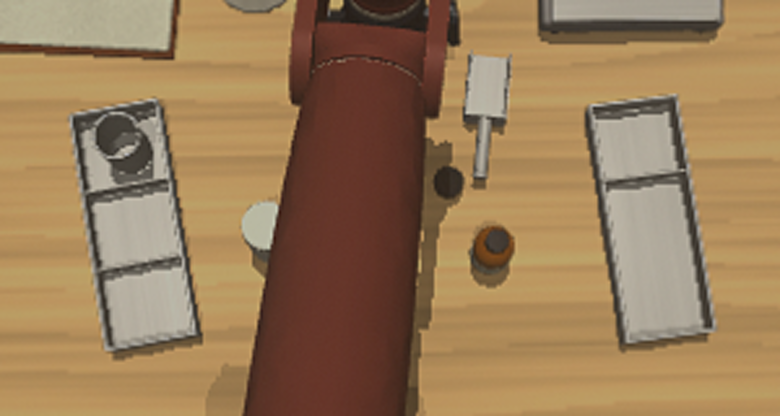

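The beaker stands in the far compartment (crop 122,140), and the rest of the stock hasn't moved. Next is the large bottle.

Request:
{"op": "apply_moves", "data": {
  "moves": [
    [-1,1,35,0,0,0,0],
    [-1,0,35,0,0,0,0],
    [-1,0,25,0,0,0,0],
    [-1,0,15,0,0,0,0],
    [-1,0,10,0,0,0,0],
    [-1,0,0,0,0,0,0],
    [-1,0,0,0,0,0,0],
    [1,0,0,0,0,0,0],
    [1,0,0,0,0,0,0],
    [1,0,0,0,0,0,0],
    [1,0,0,0,0,0,0],
    [1,0,0,0,0,0,0],
    [1,0,0,0,0,0,0]
  ]
}}

```text
time: 9.25
tool_pos: [0.6447, 0.0002, 0.0827]
tool_rot: [-0.707, 0.707, 0.002, 0.001]
contact_force: [0.2, 0.7, 6.4]
gripper_width: 0.707
```

Run:
```python
from h import *
print(manip.state()['tool_pos'],manip.state()['contact_force'])
go(.501,.289,.25,99)
```

```text
[6.44716199e-01 2.04791749e-04 8.27136545e-02] [0.22106105 0.70315739 6.42783911]
turn [ 0.  -9.   0.2] shift after turn [ -96.8 -167.3  307.7] x axis [0.99 0.16 0.  ] z axis [-0.16  0.99  0.  ] j6 -1.69 t 9.2 w 0.71
```

Request:
{"op": "apply_moves", "data": {
  "moves": [
    [1,0,-8,0,0,0,0],
    [1,0,-20,0,0,0,0],
    [1,0,-30,0,0,0,0],
    [1,0,-30,0,0,0,0],
    [1,0,-22,0,0,0,0],
    [1,0,0,0,0,-3,0],
    [1,0,0,0,0,-3,0],
    [1,0,0,0,0,-3,0],
    [1,-4,0,12,0,0,0],
    [1,-9,0,28,0,0,0],
    [1,-12,0,38,0,0,0],
    [1,-12,0,38,0,0,0],
    [1,-12,0,38,0,0,0],
    [1,-12,0,38,0,0,0],
    [1,-12,0,38,0,0,0],
    [1,-12,0,38,0,0,0],
    [1,-9,0,28,0,0,0],
    [1,-4,0,12,0,0,0],
    [1,0,0,0,0,0,0],
    [1,0,0,0,0,0,0]
  ]
}}

```text
time: 11.25
tool_pos: [0.4978, 0.2884, 0.19]
tool_rot: [-0.705, 0.705, 0.055, -0.056]
contact_force: [0.3, -0.3, -2.9]
gripper_width: 0.705
```

Run:
```python
from h import *
s=manip.state();print(s['tool_pos'],s['contact_force'])
go(.501,.289,.0857,99)
```

```text
[0.49783799 0.28840988 0.18998938] [ 0.33264319 -0.30541403 -2.87583209]
turn [ 0.1  0.  -0. ] shift after turn [3.200e+00 1.043e+02 1.000e-01] x axis [0.99 0.16 0.  ] z axis [-0.16  0.99  0.  ] j6 -1.33 t 11.2 w 0.71
```

Request:
{"op": "apply_moves", "data": {
  "moves": [
    [1,2,15,0,0,0,0],
    [1,0,25,0,0,0,0],
    [1,0,25,0,0,0,0],
    [1,0,18,0,0,0,0],
    [1,0,10,0,0,0,0],
    [1,0,4,0,0,0,0],
    [1,0,2,0,0,0,0],
    [1,0,1,0,0,0,0],
    [1,0,1,0,0,0,0],
    [1,0,0,0,0,0,0],
    [1,0,0,0,0,0,0]
  ]
}}

```text
time: 12.35
tool_pos: [0.5002, 0.2895, 0.0899]
tool_rot: [0.705, -0.705, -0.056, 0.055]
contact_force: [-1.0, -0.2, -2.6]
gripper_width: 0.706
```

Not on the floor yet; go down in 1 mm steps.

Request:
{"op": "apply_moves", "data": {
  "moves": [
    [1,0,1,0,0,0,0],
    [1,0,1,0,0,0,0],
    [1,0,1,0,0,0,0],
    [1,0,1,0,0,0,0],
    [1,0,0,0,0,0,0],
    [1,0,0,0,0,0,0]
  ]
}}

```text
time: 12.95
tool_pos: [0.4999, 0.2893, 0.0853]
tool_rot: [0.705, -0.705, -0.056, 0.056]
contact_force: [-0.5, -0.5, -2.4]
gripper_width: 0.702
```

Request:
{"op": "apply_moves", "data": {
  "moves": [
    [1,0,1,0,0,0,0],
    [1,0,0.5,0,0,0,0],
    [1,0,0.5,0,0,0,0],
    [1,0,0,0,0,0,0],
    [1,0,0,0,0,0,0]
  ]
}}

```text
time: 13.45
tool_pos: [0.5006, 0.2895, 0.0853]
tool_rot: [0.705, -0.705, -0.056, 0.055]
contact_force: [-4.5, -2.0, 7.0]
gripper_width: 0.704
```

Request:
{"op": "apply_moves", "data": {
  "moves": [
    [-0.2,0,0,0,0,0,0],
    [-0.4,0,0,0,0,0,0],
    [-0.6,0,0,0,0,0,0],
    [-1,0,0,0,0,0,0],
    [-1,0,0,0,0,0,0],
    [-1,0,0,0,0,0,0],
    [-1,0,0,0,0,0,0],
    [-1,0,-20,0,0,0,0],
    [-1,0,-40,0,0,0,0],
    [-1,0,-40,0,0,0,0],
    [-1,0,-20,0,0,0,0],
    [-1,0,0,0,0,4.5,0],
    [-1,0,0,0,0,4.5,0],
    [-1,0,0,0,0,0,0]
  ]
}}

```text
time: 14.85
tool_pos: [0.4999, 0.2893, 0.2035]
tool_rot: [0.707, -0.707, -0.0, 0.0]
contact_force: [0.1, 0.1, -0.1]
gripper_width: 1.0
```

Run:
```python
from h import *
go(.466,.0065,.18,90)
snap('scene','s3',(290,60,480,210),4)
```

```text
turn [-0.  0.  0.] shift after turn [ -33.9   23.5 -282.8] x axis [ 1. -0.  0.] z axis [0. 1. 0.] j6 -1.18 t 14.8 w 1.00
```

View pics/s3.png

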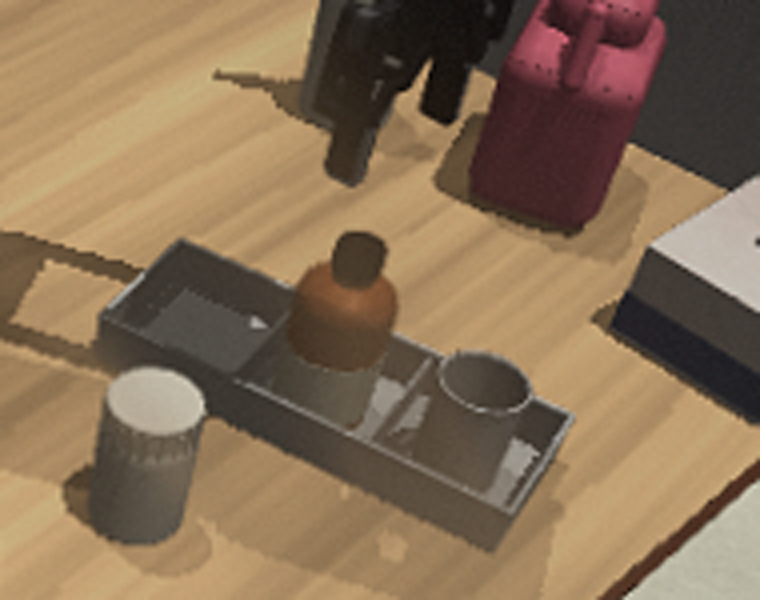

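The large bottle stands upright in the middle compartment (crop 345,330), and the beaker is in the far one (475,420). Next is the small bottle.

Request:
{"op": "apply_moves", "data": {
  "moves": [
    [-1,-5,0,-38,0,0,0],
    [-1,-5,0,-44,0,0,0],
    [-1,-5,0,-44,0,0,0],
    [-1,-5,0,-44,0,0,0],
    [-1,-5,0,-44,0,0,0],
    [-1,-5,0,-44,0,0,0],
    [-1,-4,0,-25,0,0,0],
    [-1,0,40,0,0,0,0],
    [-1,0,40,0,0,0,0],
    [-1,0,0,0,0,0,0],
    [-1,0,0,0,0,0,0]
  ]
}}

```text
time: 16.0
tool_pos: [0.4655, 0.0064, 0.1231]
tool_rot: [0.707, -0.707, 0.0, 0.001]
contact_force: [0.1, 0.0, 0.8]
gripper_width: 1.0
```

Run:
```python
from h import *
go(.466,.0065,.045,90)
snap('scene','s4',(210,150,360,270),5)
```

```text
turn [-0.   0.1 -0.1] shift after turn [ 0.5 78.1  0.1] x axis [ 1. -0.  0.] z axis [0. 1. 0.] j6 -1.72 t 16.0 w 1.00
```

View pics/s4.png

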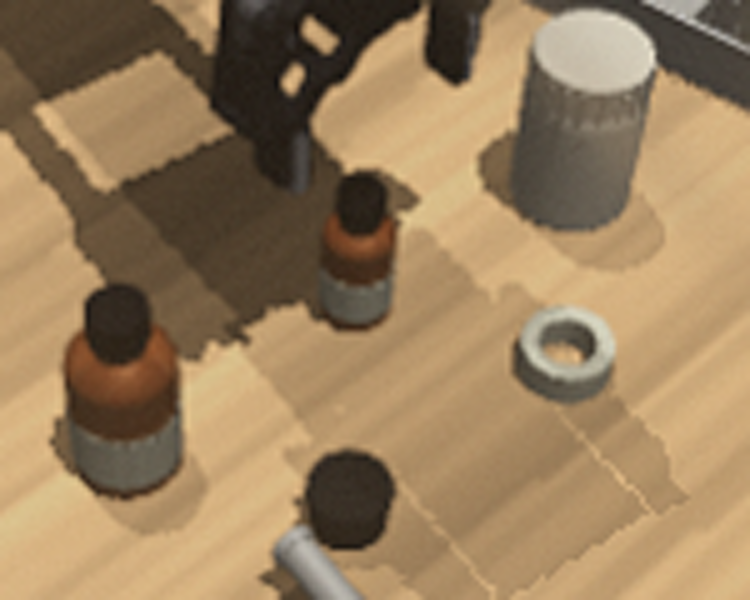

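The fingers straddle the small bottle (crop 358,260) with room on both sides.

Request:
{"op": "apply_moves", "data": {
  "moves": [
    [-1,0,30,0,0,0,0],
    [-1,0,25,0,0,0,0],
    [-1,0,15,0,0,0,0],
    [-1,0,8,0,0,0,0],
    [-0.4,0,0,0,0,0,0],
    [-0.2,0,0,0,0,0,0],
    [0,0,0,0,0,0,0],
    [0.1,0,0,0,0,0,0],
    [0.2,0,0,0,0,0,0],
    [1,0,0,0,0,0,0],
    [1,0,0,0,0,0,0],
    [1,0,0,0,0,0,0],
    [1,0,0,0,0,0,0],
    [1,0,0,0,0,0,0],
    [1,0,0,0,0,0,0]
  ]
}}

```text
time: 17.55
tool_pos: [0.4668, 0.0062, 0.0462]
tool_rot: [-0.707, 0.707, 0.001, 0.0]
contact_force: [-0.3, 0.5, 6.4]
gripper_width: 0.363
```

Run:
```python
from h import *
print(manip.state()['tool_pos'],manip.state()['contact_force'])
go(.409,.274,.15,99)
```

```text
[0.4668217  0.00618851 0.04618752] [-0.3112679   0.47189667  6.38310045]
turn [ 0.  -9.   0.1] shift after turn [ -15.2 -103.8  273.6] x axis [0.99 0.16 0.  ] z axis [-0.16  0.99  0.  ] j6 -1.72 t 17.6 w 0.36
```

Request:
{"op": "apply_moves", "data": {
  "moves": [
    [1,0,-10,0,0,0,0],
    [1,0,-30,0,0,0,0],
    [1,0,-40,0,0,0,0],
    [1,0,-40,0,0,0,0],
    [1,0,0,0,0,-3,0],
    [1,0,0,0,0,-3,0],
    [1,0,0,0,0,-3,0],
    [1,-1,0,20,0,0,0],
    [1,-2,0,35,0,0,0],
    [1,-2,0,40,0,0,0],
    [1,-2,0,40,0,0,0],
    [1,-2,0,40,0,0,0],
    [1,-2,0,40,0,0,0],
    [1,-2,0,35,0,0,0],
    [1,-2,0,24,0,0,0],
    [1,0,0,0,0,0,0],
    [1,0,0,0,0,0,0]
  ]
}}

```text
time: 19.25
tool_pos: [0.4077, 0.2744, 0.165]
tool_rot: [-0.705, 0.705, 0.056, -0.056]
contact_force: [0.5, -0.6, -1.4]
gripper_width: 0.363
```

Run:
```python
from h import *
s=manip.state();print(s['tool_pos'],s['contact_force'])
go(.409,.274,.0487,99)
```

```text
[0.40768742 0.2744426  0.1649891 ] [ 0.48562635 -0.60407855 -1.43196884]
turn [ 0.   0.1 -0.1] shift after turn [  1.2 116.3  -0.6] x axis [0.99 0.16 0.  ] z axis [-0.16  0.99  0.  ] j6 -1.29 t 19.2 w 0.36
```

Request:
{"op": "apply_moves", "data": {
  "moves": [
    [1,1,20,0,0,0,0],
    [1,0,30,0,0,0,0],
    [1,0,30,0,0,0,0],
    [1,0,18,0,0,0,0],
    [1,0,8,0,0,0,0],
    [1,0,4,0,0,0,0],
    [1,0,2,0,0,0,0],
    [1,0,1,0,0,0,0],
    [1,0,1,0,0,0,0],
    [1,0,0,0,0,0,0],
    [1,0,0,0,0,0,0]
  ]
}}

```text
time: 20.35
tool_pos: [0.4094, 0.2749, 0.0518]
tool_rot: [0.705, -0.705, -0.056, 0.055]
contact_force: [-0.5, 0.4, -0.8]
gripper_width: 0.36
```

Request:
{"op": "apply_moves", "data": {
  "moves": [
    [1,0,1,0,0,0,0],
    [1,0,1,0,0,0,0],
    [1,0,0.7,0,0,0,0],
    [1,0,0,0,0,0,0],
    [1,0,0,0,0,0,0]
  ]
}}

```text
time: 20.85
tool_pos: [0.4093, 0.2747, 0.0487]
tool_rot: [0.705, -0.705, -0.056, 0.056]
contact_force: [-0.9, -0.0, 2.0]
gripper_width: 0.364
```

Request:
{"op": "apply_moves", "data": {
  "moves": [
    [0.2,0,0,0,0,0,0],
    [0.1,0,0,0,0,0,0],
    [0,0,0,0,0,0,0],
    [-0.1,0,0,0,0,0,0],
    [-0.1,0,0,0,0,0,0],
    [-0.1,0,0,0,0,0,0],
    [-0.1,0,-10,0,0,0,0],
    [-0.1,0,-20,0,0,0,0],
    [-1,0,-30,0,0,0,0],
    [-1,0,-40,0,0,0,0],
    [-1,0,-30,0,0,0,0],
    [-1,0,0,0,0,4.5,0],
    [-1,0,0,0,0,4.5,0],
    [-1,0,0,0,0,0,0]
  ]
}}

```text
time: 22.25
tool_pos: [0.4094, 0.2748, 0.1798]
tool_rot: [0.707, -0.707, -0.001, -0.0]
contact_force: [-0.1, -0.1, 0.3]
gripper_width: 0.999
```

Run:
```python
from h import *
go(.4825,.1316,.18,90)
snap('scene','s5',(290,60,480,210),4)
```

```text
turn [-0.   0.   0.1] shift after turn [  73.1   -0.2 -143.2] x axis [ 1. -0.  0.] z axis [0. 1. 0.] j6 -1.13 t 22.2 w 1.00
```

View pics/s5.png

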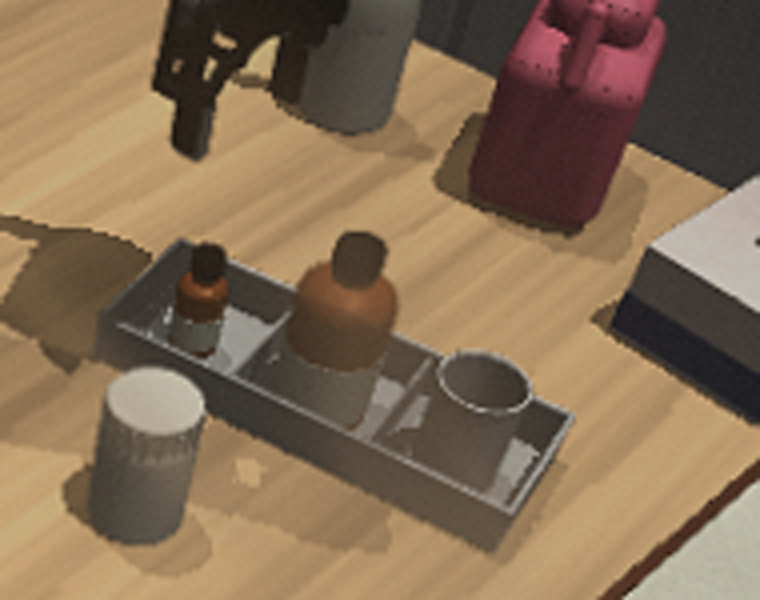

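The small bottle is upright in the near compartment (crop 200,300), so the liquids kit is done. Next is the jar.

Request:
{"op": "apply_moves", "data": {
  "moves": [
    [-1,18,0,-36,0,0,0],
    [-1,18,0,-36,0,0,0],
    [-1,18,0,-36,0,0,0],
    [-1,19,0,-35,0,0,0],
    [-1,0,20,0,0,0,0],
    [-1,0,35,0,0,0,0],
    [-1,0,35,0,0,0,0],
    [-1,0,20,0,0,0,0],
    [-1,0,15,0,0,0,0],
    [-1,0,0,0,0,0,0],
    [-0.3,0,0,0,0,0,0],
    [1,0,0,0,0,0,0],
    [1,0,0,0,0,0,0],
    [1,0,0,0,0,0,0],
    [1,0,0,0,0,0,0],
    [1,0,0,0,0,0,0],
    [1,0,0,0,0,0,0]
  ]
}}

```text
time: 24.0
tool_pos: [0.4838, 0.132, 0.0555]
tool_rot: [0.707, -0.707, -0.002, -0.001]
contact_force: [-0.5, 1.1, 5.7]
gripper_width: 0.659
```

Run:
```python
from h import *
print(manip.state()['tool_pos'],manip.state()['contact_force'])
go(.591,-.299,.23,96)
```

```text
[0.48384787 0.131972   0.05550896] [-0.48374     1.14341645  5.70844796]
turn [-0.  -6.   0.2] shift after turn [  61.5 -174.5 -439.8] x axis [0.99 0.1  0.  ] z axis [-0.1   0.99  0.  ] j6 -1.45 t 24.0 w 0.66
```

Request:
{"op": "apply_moves", "data": {
  "moves": [
    [1,0,-15,0,0,0,0],
    [1,0,-45,0,0,0,0],
    [1,0,-45,0,0,0,0],
    [1,0,-30,0,0,0,0],
    [1,0,0,0,0,-3,0],
    [1,0,0,0,0,-3,0],
    [1,4,0,-26,0,0,0],
    [1,6,0,-42,0,0,0],
    [1,6,0,-42,0,0,0],
    [1,6,0,-42,0,0,0],
    [1,6,0,-42,0,0,0],
    [1,6,0,-42,0,0,0],
    [1,6,0,-42,0,0,0],
    [1,6,0,-42,0,0,0],
    [1,6,0,-42,0,0,0],
    [1,5,0,-42,0,0,0],
    [1,4,0,-36,0,0,0],
    [1,0,0,0,0,0,0],
    [1,0,0,0,0,0,0]
  ]
}}

```text
time: 25.9
tool_pos: [0.5887, -0.2996, 0.1877]
tool_rot: [0.707, -0.706, -0.036, 0.037]
contact_force: [0.4, -0.6, -0.5]
gripper_width: 0.659
```

Run:
```python
from h import *
s=manip.state();print(s['tool_pos'],s['contact_force'])
go(.591,-.299,.058,96)
snap('top','t2',(220,80,400,230),4)
```

```text
[ 0.58867026 -0.29963668  0.18774109] [ 0.4429901  -0.60810299 -0.51772023]
turn [-0.1 -0.  -0.1] shift after turn [  2.4 129.7   0.4] x axis [0.99 0.1  0.  ] z axis [-0.1   0.99  0.  ] j6 -2.26 t 25.9 w 0.66
```

View pics/t2.png

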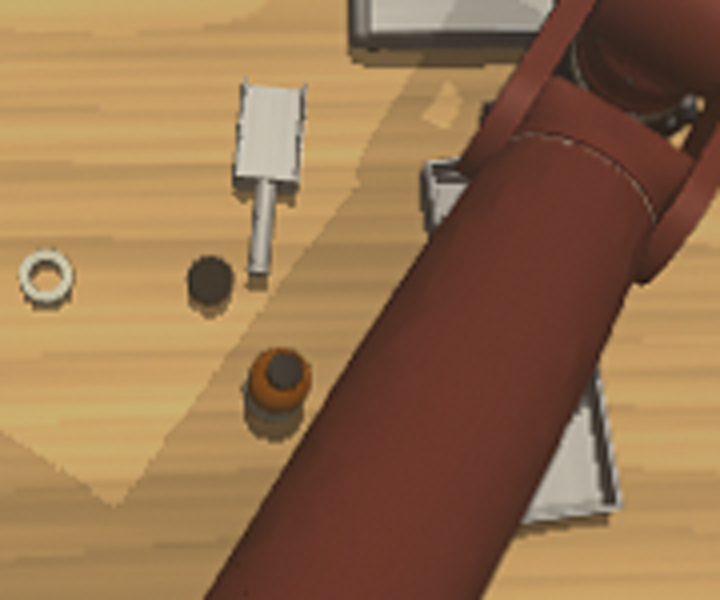

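The tape, stopper, medium bottle and scoop haven't moved. Now lower the jar.

Request:
{"op": "apply_moves", "data": {
  "moves": [
    [1,2,20,0,0,0,0],
    [1,0,35,0,0,0,0],
    [1,0,35,0,0,0,0],
    [1,0,20,0,0,0,0],
    [1,0,8,0,0,0,0],
    [1,0,4,0,0,0,0],
    [1,0,2,0,0,0,0],
    [1,0,1,0,0,0,0],
    [1,0,1,0,0,0,0],
    [1,0,0,0,0,0,0],
    [1,0,0,0,0,0,0]
  ]
}}

```text
time: 27.05
tool_pos: [0.5914, -0.2994, 0.0632]
tool_rot: [-0.706, 0.706, 0.037, -0.037]
contact_force: [-0.5, -0.5, -0.0]
gripper_width: 0.659
```

Request:
{"op": "apply_moves", "data": {
  "moves": [
    [1,0,2,0,0,0,0],
    [1,0,1,0,0,0,0],
    [1,0,1,0,0,0,0],
    [1,0,1,0,0,0,0],
    [1,0,0,0,0,0,0],
    [1,0,0,0,0,0,0]
  ]
}}

```text
time: 27.65
tool_pos: [0.5913, -0.2993, 0.0581]
tool_rot: [-0.706, 0.706, 0.037, -0.037]
contact_force: [-2.5, 1.1, 3.7]
gripper_width: 0.656
```

Request:
{"op": "apply_moves", "data": {
  "moves": [
    [-0.2,0,0,0,0,0,0],
    [-0.5,0,0,0,0,0,0],
    [-1,0,0,0,0,0,0],
    [-1,0,0,0,0,0,0],
    [-1,0,0,0,0,0,0],
    [-1,0,0,0,0,0,0],
    [-1,0,-20,0,0,0,0],
    [-1,0,-45,0,0,0,0],
    [-1,0,-45,0,0,0,0],
    [-1,0,0,0,0,6.3,0],
    [-1,0,0,0,0,6.2,0],
    [-1,0,0,0,0,0,0]
  ]
}}

```text
time: 28.85
tool_pos: [0.5913, -0.2993, 0.1681]
tool_rot: [-0.706, 0.706, -0.04, 0.04]
contact_force: [-0.7, 0.5, -0.5]
gripper_width: 1.004
```

Run:
```python
from h import *
go(.645,-.1215,.12,83.5)
```

```text
turn [0. 0. 0.] shift after turn [ 33.2  48.1 182.7] x axis [ 0.99 -0.11  0.  ] z axis [ 0.11  0.99 -0.  ] j6 -2.04 t 28.9 w 1.00
```

Request:
{"op": "apply_moves", "data": {
  "moves": [
    [-1,7,0,33,0,0,0],
    [-1,7,0,37,0,0,0],
    [-1,7,0,37,0,0,0],
    [-1,6,0,38,0,0,0],
    [-1,6,0,38,0,0,0],
    [-1,0,30,0,0,0,0],
    [-1,0,18,0,0,0,0],
    [-1,0,0,0,0,0,0],
    [-1,0,0,0,0,0,0]
  ]
}}

```text
time: 29.75
tool_pos: [0.6439, -0.1217, 0.1186]
tool_rot: [0.706, -0.706, 0.041, -0.039]
contact_force: [0.0, -0.2, 0.3]
gripper_width: 1.001
```

Run:
```python
from h import *
go(.645,-.1215,.03,83.5)
snap('scene','s6',(100,220,340,384),3.2)
s=manip.state(); R=Rn.from_quat(np.array(s['tool_rot'])[[1,2,3,0]]).as_matrix()
for z in (.035,.005): print(z,((w2p('scene',[[*(s['tool_pos']+R[:,2]*k)[:2],z] for k in(-.0425,0,.0425)])-[100,220])*3.2).round().tolist())
```

```text
turn [-0.   0.  -0.1] shift after turn [ 1.1 88.6  0.3] x axis [ 0.99 -0.11  0.  ] z axis [ 0.11  0.99 -0.  ] j6 -1.76 t 29.8 w 1.00
0.035 [[578.0, 274.0], [637.0, 233.0], [694.0, 194.0]]
0.005 [[575.0, 297.0], [633.0, 257.0], [688.0, 218.0]]
```

View pics/s6.png

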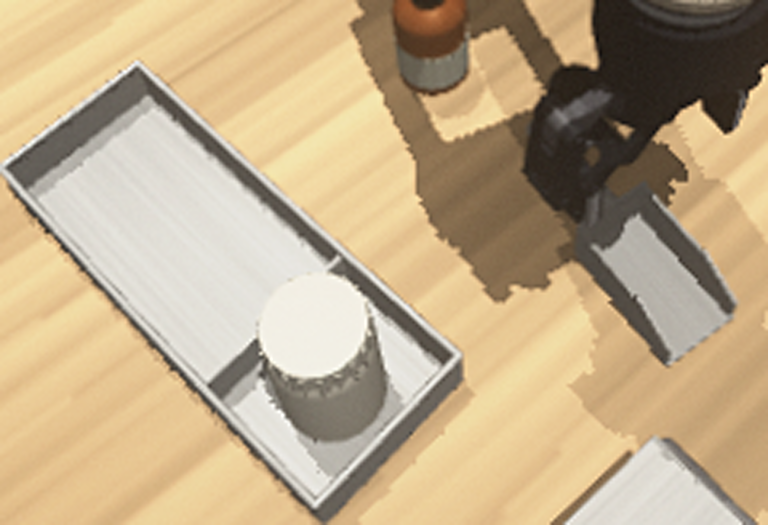

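The jar is upright in the short compartment (crop 320,350). The fingers straddle the trough and need to go about 2 mm toward −z and 3 mm toward the mouth.

Request:
{"op": "apply_moves", "data": {
  "moves": [
    [-1,4,30,-2.5,0,0,0],
    [-1,0,30,0,0,0,0],
    [-1,0,20,0,0,0,0],
    [-1,0,9,0,0,0,0],
    [-1,0,0,0,0,0,0],
    [-0.4,0,0,0,0,0,0],
    [-0.3,0,0,0,0,0,0],
    [-0.2,0,0,0,0,0,0],
    [1,0,0,0,0,0,0],
    [1,0,0,0,0,0,0],
    [1,0,0,0,0,0,0],
    [1,0,0,0,0,0,0],
    [1,0,0,0,0,0,0]
  ]
}}

```text
time: 31.1
tool_pos: [0.6496, -0.1244, 0.0327]
tool_rot: [-0.706, 0.706, -0.039, 0.041]
contact_force: [-0.1, 0.1, 6.0]
gripper_width: 0.569
```

Run:
```python
from h import *
s=manip.state();print(s['tool_pos'],s['contact_force'])
go(.472,-.312,.15,96)
```

```text
[ 0.64962641 -0.12436112  0.03268029] [-0.10010396  0.07141567  6.02291248]
turn [  0.1 -12.5   0.2] shift after turn [-196.3 -117.3 -168. ] x axis [0.99 0.1  0.  ] z axis [-0.1   0.99  0.  ] j6 -1.76 t 31.1 w 0.57
```

Request:
{"op": "apply_moves", "data": {
  "moves": [
    [1,0,-10,0,0,0,0],
    [1,0,-30,0,0,0,0],
    [1,0,-40,0,0,0,0],
    [1,0,-40,0,0,0,0],
    [1,0,-25,0,0,0,0],
    [1,0,0,0,0,-4,0],
    [1,0,0,0,0,-4,0],
    [1,0,0,0,0,-4.5,0],
    [1,-14,0,-12,0,0,0],
    [1,-28,0,-24,0,0,0],
    [1,-28,0,-24,0,0,0],
    [1,-28,0,-24,0,0,0],
    [1,-28,0,-25,0,0,0],
    [1,-28,0,-25,0,0,0],
    [1,-25,0,-22,0,0,0],
    [1,-13,0,-12,0,0,0],
    [1,0,0,0,0,0,0],
    [1,0,0,0,0,0,0]
  ]
}}

```text
time: 32.9
tool_pos: [0.4742, -0.3114, 0.1754]
tool_rot: [0.706, -0.706, -0.036, 0.037]
contact_force: [0.7, 0.6, -2.7]
gripper_width: 0.568
```

Run:
```python
from h import *
s=manip.state();print(s['tool_pos'],s['contact_force'])
go(.4756,-.311,.0352,96)
snap('scene','s7',(80,200,320,384),3.2)
```

```text
[ 0.47424726 -0.31135758  0.17544212] [ 0.66869678  0.61091426 -2.6935205 ]
turn [-0.  -0.1 -0. ] shift after turn [  1.4 140.2   0.2] x axis [0.99 0.1  0.  ] z axis [-0.1   0.99  0.  ] j6 -2.39 t 32.9 w 0.57
```

View pics/s7.png

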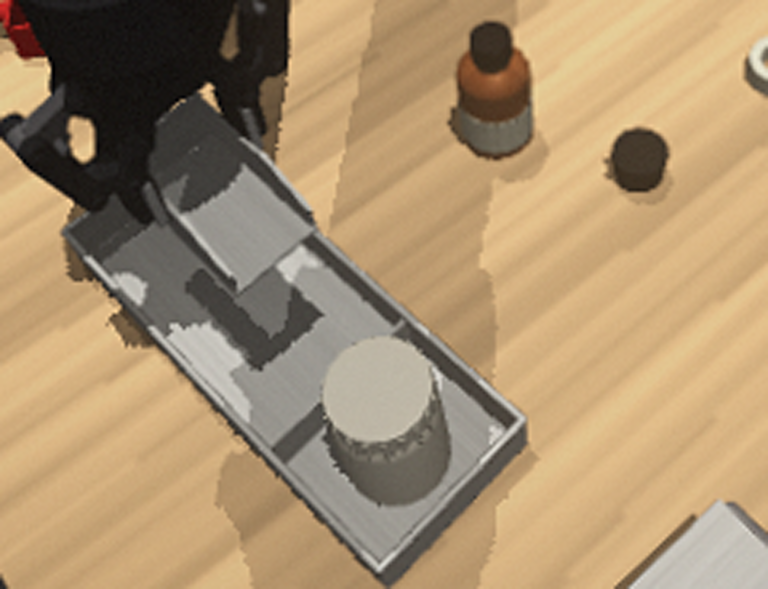

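Run:
```python
from h import *
P=p2w('scene',[(80+238/3.2,200+290/3.2),(80+314/3.2,200+230/3.2)],.146)
a=np.radians(6);R=np.array([[np.cos(a),np.sin(a)],[-np.sin(a),np.cos(a)]])
print(P.round(4),((P[:,:2]-[.4965,-.309])@R.T).round(4))
```

```text
[[ 0.5315 -0.3283  0.146 ]
 [ 0.5284 -0.2832  0.146 ]] [[ 0.0328 -0.0228]
 [ 0.0345  0.0223]]
```

The scoop is held level and centred on the long compartment, with its mouth at tray x +34 mm (limit +49.5). Lowering it now.

Request:
{"op": "apply_moves", "data": {
  "moves": [
    [1,-1,20,0,0,0,0],
    [1,0,35,0,0,0,0],
    [1,0,35,0,0,0,0],
    [1,0,25,0,0,0,0],
    [1,0,12,0,0,0,0],
    [1,0,5,0,0,0,0],
    [1,0,2,0,0,0,0],
    [1,0,1,0,0,0,0],
    [1,0,0,0,0,0,0],
    [1,0,0,0,0,0,0]
  ]
}}

```text
time: 33.95
tool_pos: [0.4746, -0.3119, 0.0418]
tool_rot: [-0.706, 0.707, 0.038, -0.037]
contact_force: [-0.2, 0.7, -1.3]
gripper_width: 0.571
```

Request:
{"op": "apply_moves", "data": {
  "moves": [
    [1,0,2,0,0,0,0],
    [1,0,1,0,0,0,0],
    [1,0,1,0,0,0,0],
    [1,0,1,0,0,0,0],
    [1,0,1,0,0,0,0],
    [1,0,0,0,0,0,0],
    [1,0,0,0,0,0,0]
  ]
}}

```text
time: 34.65
tool_pos: [0.4741, -0.3115, 0.0352]
tool_rot: [-0.706, 0.706, 0.037, -0.037]
contact_force: [-3.2, 2.0, 5.9]
gripper_width: 0.572
```

Request:
{"op": "apply_moves", "data": {
  "moves": [
    [-0.2,0,0,0,0,0,0],
    [-0.25,0,0,0,0,0,0],
    [-0.3,0,0,0,0,0,0],
    [-0.3,0,0,0,0,0,0],
    [-0.3,0,0,0,0,0,0],
    [-0.3,0,-5,0,0,0,0],
    [-0.3,0,-15,0,0,0,0],
    [-0.3,0,-30,0,0,0,0],
    [-0.3,0,-45,0,0,0,0],
    [-0.3,0,-45,0,0,0,0],
    [-0.3,0,-45,0,0,0,0],
    [-0.3,-40,0,0,0,0,0],
    [-0.3,-40,0,0,0,0,0],
    [-0.3,0,0,0,0,0,0],
    [-0.3,0,0,0,0,0,0]
  ]
}}

```text
time: 36.15
tool_pos: [0.3942, -0.32, 0.221]
tool_rot: [-0.706, 0.707, 0.037, -0.036]
contact_force: [-0.2, -0.6, -0.2]
gripper_width: 0.65
```

Run:
```python
from h import *
snap('scene','s8',(95,115,435,385),2.2)
snap('top','t3',(120,90,386,225),3)
print(manip.state()['tool_pos'],manip.state()['contact_force'])
```

```text
[ 0.39505025 -0.31990959  0.22056148] [-0.47935999 -0.00799607 -0.16062857]
```

View pics/s8.png

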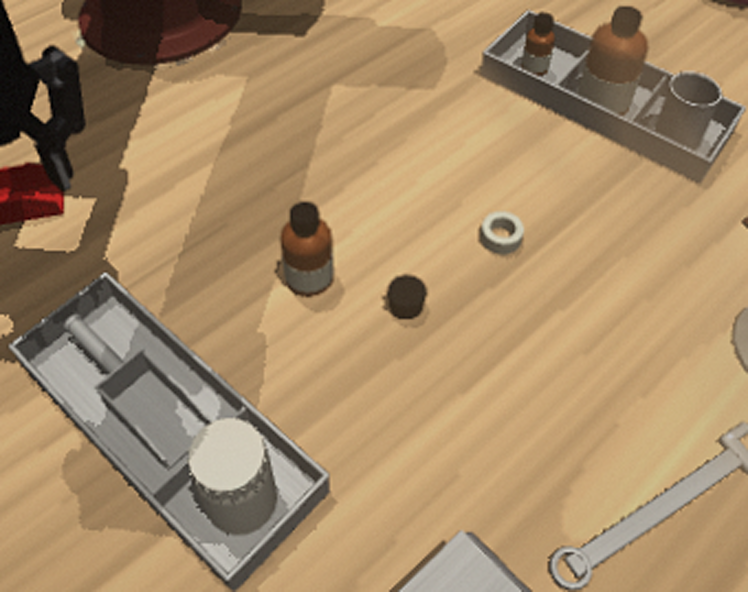

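View pics/t3.png

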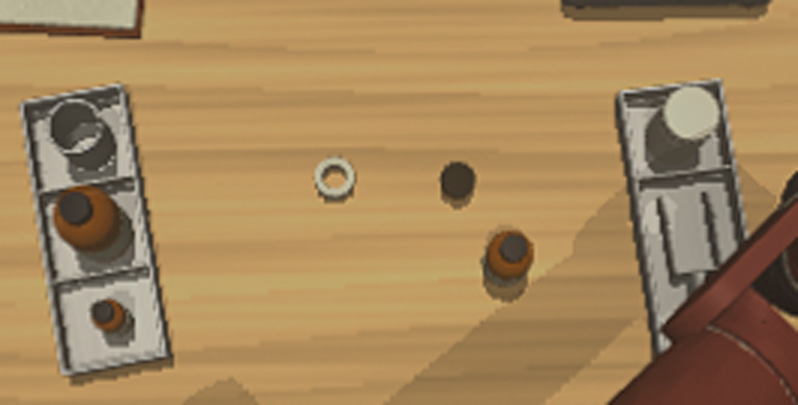

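All five items are in their compartments and upright or flat. The tape (334,178), stopper (457,181) and medium bottle (513,247) are at their starting pixels, and the gripper is clear, so I'm handing in.

```bash
python3 -c "
from plant import manip
print(manip.job_done())"
```

```text
the job is handed in; nothing more can be done
None
```

Both kits are made up and the job was handed in at about 36 s of the 134 s allowed; the hand-in gave no verdict.

- **Liquids kit:** in the three-part tray, the small amber bottle is in the near compartment, the large one in the middle and the beaker in the far one. The wrist force showed both bottles touching the floor before I released them. I released the beaker on height alone, a few millimetres from the floor at most.
- **Powders kit:** the jar is upright in the short compartment. The scoop is flat and open side up in the long one, about centred, with its mouth measured at about tray x +34 mm before lowering.
- **Left alone:** the last scene and top pictures show the tape, stopper and medium bottle at their starting pixels. The red scoop look-alike was not touched.

The two cameras disagreed by about 2–7 mm on positions, so I used their averages, which was enough for every grip and fit. None of the checks failed. I judged the final upright and flat poses from the pictures and did not measure the tilt.

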